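# Fit the matching spacer and lay a level bridge beam

### The job

On the building plate, choose the one white spacer sleeve that is as tall as the pier standing there, and lower it (do not drop it) over the bare steel shaft until it stands fully down on the plate. Then lay the aluminium beam, open side up, across pier and spacer, centred and in line with them, so that it rests level on both. Leave the other two spacers standing where they are, and do not disturb the gear, the wheel or the glue bottle.

Things in the scene. Friction and masses are not known exactly. Their poses are not given: they have to be found in the camera images.
- base: Grey plastic building plate, 120 (x) x 260 (y) x 20 mm (z), fixed to the table; origin at the centre of its underside. It carries a bare upright steel shaft, 20 mm diameter, 45 mm tall above the plate's top with a tapered tip (12 mm across at the end), at x 0, y +75 mm; and one white pier at x 0, y -75 mm.
- shaft_foot (a point): point on the shaft's axis at the plate's top face (20 mm above the table); axes as the plate's.
- pier_spot (a point): point on the plate's top face under the middle of the pier that stands on this plate; axes as the plate's. Which of the three piers stands here differs from run to run.
- span_mid (a point): point on the plate's top face midway between the shaft and the pier; axes as the plate's (y runs from pier to shaft).
- spacer_short: The short one of three look-alike loose spacer sleeves: plain white plastic tube standing upright on the table, 60 mm long, outside diameter 44 mm, through bore 25 mm, about 70 g; origin at the centre of its lower end, z along its axis.
- spacer_mid: The mid one of three look-alike loose spacer sleeves: plain white plastic tube standing upright on the table, 80 mm long, outside diameter 44 mm, through bore 25 mm, about 70 g; origin at the centre of its lower end, z along its axis.
- spacer_long: The long one of three look-alike loose spacer sleeves: plain white plastic tube standing upright on the table, 100 mm long, outside diameter 44 mm, through bore 25 mm, about 70 g; origin at the centre of its lower end, z along its axis.
- pier_short: The short one of three look-alike fixed white piers: 60 mm tall, with a round foot 60 mm across, a slim waist and a flat round head 44 mm across; origin at the centre of its foot, z up. One pier stands on the building plate at pier_spot; the other two stand on a separate grey spare plate at the right side of the table and have no part in the job.
- pier_mid: The mid one of three look-alike fixed white piers: 80 mm tall, with a round foot 60 mm across, a slim waist and a flat round head 44 mm across; origin at the centre of its foot, z up. One pier stands on the building plate at pier_spot; the other two stand on a separate grey spare plate at the right side of the table and have no part in the job.
- pier_long: The long one of three look-alike fixed white piers: 100 mm tall, with a round foot 60 mm across, a slim waist and a flat round head 44 mm across; origin at the centre of its foot, z up. One pier stands on the building plate at pier_spot; the other two stand on a separate grey spare plate at the right side of the table and have no part in the job.
- beam: Loose aluminium channel, the bridge beam: 200 mm long (its y), 44 mm wide (its x), 26 mm tall, about 200 g, lying open side up on the table; flat floor 6 mm thick, two side walls 4 mm thick. Origin at the centre of its underside. It can be gripped across its 44 mm width. The two ends are alike.
- gear: Bystander: loose grey toothed wheel lying flat among the spacers, 60 mm across, 18 mm high; origin at the centre of its underside.
- wheel: Bystander: loose black-tyred toy wheel lying flat, 60 mm across, 20 mm high; origin at the centre of its underside.
- glue: Bystander: white upright bottle with a red cap, 52 mm across, 130 mm tall; origin at the centre of its underside.

How it is judged:
On the way:
1. a spacer stands fully down on the plate around the shaft, let go (((horizontal distance between spacer_short and shaft_foot below 0.005 m and z of spacer_short in the frame of shaft_foot below 0.004 m and angle between spacer_short's own z axis and vertical below 0.06 rad and contact force between the fingers and spacer_short below 0.1 N) or (horizontal distance between spacer_mid and shaft_foot below 0.005 m and z of spacer_mid in the frame of shaft_foot below 0.004 m and angle between spacer_mid's own z axis and vertical below 0.06 rad and contact force between the fingers and spacer_mid below 0.1 N) or (horizontal distance between spacer_long and shaft_foot below 0.005 m and z of spacer_long in the frame of shaft_foot below 0.004 m and angle between spacer_long's own z axis and vertical below 0.06 rad and contact force between the fingers and spacer_long below 0.1 N))), for 0.2 s.
At the end, for the whole second after the job is handed in: Spacer as tall as the pier upright around the shaft (5 mm), under 4 mm above the plate. Beam still, open side up, resting on both, level to 2 deg, middle within 15 mm of midway, in line to 7 deg. Other two spacers upright within 30 mm of their start (((horizontal distance between spacer_short and shaft_foot below 0.005 m and z of spacer_short in the frame of shaft_foot below 0.004 m and angle between spacer_short's own z axis and vertical below 0.06 rad and contact force between beam and spacer_short above 0.15 N and contact force between beam and pier_short above 0.15 N and distance of each of spacer_mid, spacer_long from where it was at the start of the episode below 0.03 m and angle between each of spacer_mid, spacer_long's own z axis and vertical below 0.1 rad) or (horizontal distance between spacer_mid and shaft_foot below 0.005 m and z of spacer_mid in the frame of shaft_foot below 0.004 m and angle between spacer_mid's own z axis and vertical below 0.06 rad and contact force between beam and spacer_mid above 0.15 N and contact force between beam and pier_mid above 0.15 N and distance of each of spacer_short, spacer_long from where it was at the start of the episode below 0.03 m and angle between each of spacer_short, spacer_long's own z axis and vertical below 0.1 rad) or (horizontal distance between spacer_long and shaft_foot below 0.005 m and z of spacer_long in the frame of shaft_foot below 0.004 m and angle between spacer_long's own z axis and vertical below 0.06 rad and contact force between beam and spacer_long above 0.15 N and contact force between beam and pier_long above 0.15 N and distance of each of spacer_short, spacer_mid from where it was at the start of the episode below 0.03 m and angle between each of spacer_short, spacer_mid's own z axis and vertical below 0.1 rad)) and angle between beam's own z axis and vertical below 0.035 rad and z of beam in the frame of span_mid above 0.055 m and horizontal distance between beam and span_mid below 0.015 m and angle between the y axis of beam and the y axis of base, either way round below 0.12 rad and linear speed of beam below 0.02 m/s and angular speed of beam below 0.1 rad/s); the robot touches nothing.
It fails at once if a spacer is dropped down the shaft (faster than 0.5 m/s while around it) ((horizontal distance between spacer_short and shaft_foot below 0.008 m and z of spacer_short in the frame of shaft_foot below 0.045 m and linear speed of spacer_short above 0.5 m/s) or (horizontal distance between spacer_mid and shaft_foot below 0.008 m and z of spacer_mid in the frame of shaft_foot below 0.045 m and linear speed of spacer_mid above 0.5 m/s) or (horizontal distance between spacer_long and shaft_foot below 0.008 m and z of spacer_long in the frame of shaft_foot below 0.045 m and linear speed of spacer_long above 0.5 m/s)).
It fails at once if the gear, the wheel or the glue bottle is moved more than 30 mm or the bottle tipped over (distance of any of gear, wheel, glue from where it was at the start of the episode above 0.03 m or angle between glue's own z axis and vertical above 0.5 rad).
It also fails if it takes over 59 s, if anything falls off the work surface, if the arm or the gripper's body presses on something with over 40 N, if the wrist force passes 120 N, or if a joint passes its speed limit or range.

### The arm

A 6-joint arm with a two-finger parallel gripper is mounted at the origin on the work surface. World frame = base frame: x ahead of the robot, y to its left, z up, the work surface at z = 0. Lengths are in m, angles in rad, forces in N, time in s.
With the tool pointing down it reaches from about 0.375 to 0.925 m from the base axis. Payload 5.7 kg.
Tool frame: the origin (TCP) lies midway between the tips of the shut fingers; the grasp point (between the pads) lies 19 mm behind it; z points along the fingers, x is the direction in which the jaws open and shut, and the axes are right-handed (so a half turn about z gives the same grasp; the last joint's range is limited). The gripper opens to 88 mm and grips with 3 to 60 N. Pads are 20 mm wide; open, the fingers measure 115 mm over their backs; the gripper's body (75 mm by 178 mm) begins 61 mm behind the grasp point.
Start: joints at [1.176, 0.359, 1.51, -0, 1.272, -0.115], TCP at [0.166, 0.577, 0.198] pointing down, gripper open.
Joint ranges: [-2.97, 2.97], [-1.01, 2.36], [0.21, 2.38], [-0.96, 4.11], [0.2, 2.71], [-2.98, 2.98]. Speed limits (rad/s): [2.39, 2.39, 3.14, 3.14, 3.14, 3.14].

### API

Orientations are given as a unit quaternion [x, y, z, w].
In Python, from bench import move_ptp, servo_line, goto_joints, move_gripper, sleep, inverse_kinematics, capture, PlanningError, close_job, spot_in, silhouettes, current_clock, current_joint_pos, current_qvel, current_joint_torque, current_position, current_orientation, current_force, current_torque, current_finger_gap gives the robot as it stands. Calls block until the motion is done:
- move_ptp(position, orientation): joint-space move of the TCP to a pose.
- servo_line(position, orientation=None, rate=0.15, contact_N=None): straight line of the TCP; orientation=None keeps the orientation; rate is the mean speed in m/s. With contact_N (N) it stops when the force on the tool has changed by that much, and returns True; else False.
- goto_joints(angles): joint-space move.
- move_gripper(opening): finger opening in m; the grip force is fixed at half the most; returns when the fingers have stopped.
- sleep(seconds).
- inverse_kinematics(position, orientation): joint angles nearest the present ones, or None.
- capture(name): name is "scene" or "side" or "wrist"; returns a dict with "image" (420x560x3 uint8, blue, green, red), "range_z" (420x560 float32, m along the optical axis (not along the pixel's ray), 0 where there is no reading), "intrinsics" (3x3 intrinsics, pixels), "R" (3x3) and "t" (3): a world point X has camera coordinates R X + t. Camera axes: x right, y down, z forward; pixel columns grow to the right and rows downward; lengths in m; the calibration is good to about 2 mm. A picture is of the moment at which its call begins.
A pose or a line that the arm cannot do raises PlanningError and nothing moves.
- close_job(): hands the job in, once; it reports no verdict.
Trained networks look in the newest picture that a camera, given by its name, has taken for a name from the list of things; names that differ only in an ending like _2 or _b are one class to them, and where a whole thing is asked for, a point or a joint stands for the part that bears it (a point fixed in the world has none). Each returns a list of dicts, best first, with "conf" (0 to 1); they miss things now and then, are a little off and sometimes report something else, mostly with a low value. They report only what shows in the picture. A call takes as long as a camera call.
- spot_in(camera, query): "xy" ([column, row] in pixels, amid what is visible of it).
- silhouettes(camera, query): "region" (420x560 bool, what is visible of it) and "xy" ([column, row] in pixels, amid what is visible of it).
Readings, each from a call of its own:
- current_clock(): time.
- current_joint_pos(): joint angles.
- current_qvel(): joint speeds.
- current_joint_torque(): joint torques, N m.
- current_position(): TCP position.
- current_orientation(): TCP orientation.
- current_force(): force on the tool from outside, world axes, zero at the start.
- current_torque(): the same for the moment, N m.
- current_finger_gap(): finger opening in m.
Only numpy, scipy, OpenCV 4.12 (cv2) and the standard library are available. Lean on these libraries where they do the work, as an engineer would, in place of code of your own. Each camera call takes 0.05 s, during which the arm holds its last target. There are 200 camera calls.

## Working session

There is one attempt and no reset: what is moved stays moved. The work goes in short steps, each a Python script; the robot and the scene stay as the last script left them, time stands still between calls to the robot, and variables do not carry over. Pictures are saved under pics/ and viewed, about 8 in all and at most 12, crops included, and the job is handed in when it is done.

```bash
mkdir -p pics; cat > h.py <<'E'
import numpy as np, cv2
from bench import *
def cloud(c):
    Z=c["range_z"]; K=c["intrinsics"]; v,u=np.indices(Z.shape)
    P=np.stack([(u-K[0,2])*Z/K[0,0],(v-K[1,2])*Z/K[1,1],Z],-1)
    W=(P-c["t"])@c["R"]; W[Z<=0]=np.nan
    return W
def look(n,f):
    c=capture(n); cv2.imwrite("pics/"+f,c["image"]); return c,cloud(c)
E
python3 - <<'E'
from h import *
for n in ["scene","side"]:
    c,W=look(n,n+"0.png"); np.save(n+".npy",W)
    print(n,c["R"].round(2).tolist(),c["t"].round(2))
    for q in ["base","spacer_short","spacer_mid","spacer_long","pier_short","pier_mid","pier_long","beam","gear","wheel","glue"]:
        for d in silhouettes(n,q)[:4]:
            p=W[d["region"]]; p=p[~np.isnan(p[:,0])]
            if len(p)==0: continue
            t=p[p[:,2]>np.percentile(p[:,2],97)-.004]
            print(q,round(d["conf"],2),np.round(d["xy"]),"ztop",np.percentile(p[:,2],97).round(3),"topmid",((t.min(0)+t.max(0))/2).round(3)[:2],"med",np.median(p,0).round(3),len(p))
print(current_clock(),current_orientation(),current_joint_pos())
E
```

```text
scene [[-0.29, 0.96, -0.0], [0.73, 0.22, -0.64], [-0.61, -0.19, -0.77]] [ 0.24 -0.37  1.51]
base 0.86 [239. 238.] ztop 0.028 topmid [ 0.642 -0.185] med [ 0.651 -0.177  0.019] 2955
spacer_short 0.57 [369. 264.] ztop 0.06 topmid [0.647 0.192] med [0.66  0.191 0.046] 340
spacer_mid 0.77 [431. 227.] ztop 0.081 topmid [0.468 0.345] med [0.48  0.342 0.054] 470
spacer_long 0.91 [362. 202.] ztop 0.1 topmid [0.447 0.136] med [0.461 0.137 0.068] 406
spacer_long 0.55 [188. 159.] ztop 0.101 topmid [ 0.425 -0.448] med [ 0.434 -0.442  0.053] 350
spacer_long 0.3 [210. 227.] ztop 0.081 topmid [ 0.658 -0.268] med [ 0.666 -0.263  0.042] 424
pier_short 0.63 [210. 225.] ztop 0.081 topmid [ 0.659 -0.268] med [ 0.665 -0.262  0.041] 422
pier_mid 0.9 [184. 162.] ztop 0.101 topmid [ 0.426 -0.447] med [ 0.435 -0.443  0.05 ] 361
pier_long 0.65 [246. 235.] ztop 0.024 topmid [ 0.643 -0.19 ] med [ 0.652 -0.174  0.019] 2736
pier_long 0.61 [163. 147.] ztop 0.121 topmid [ 0.415 -0.537] med [ 0.421 -0.532  0.064] 401
pier_long 0.49 [270. 186.] ztop 0.026 topmid [ 0.438 -0.151] med [ 0.431 -0.152  0.01 ] 949
beam 0.89
[... 1723 characters left out ...]
58 0.019 0.016] 216
beam 0.41 [317. 226.] ztop 0.032 topmid [ 0.62  -0.125] med [ 0.619 -0.198  0.017] 2155
gear 0.74 [222. 172.] ztop 0.015 topmid [0.555 0.246] med [0.55  0.24  0.011] 151
wheel 0.54 [227. 208.] ztop 0.019 topmid [0.46  0.028] med [0.456 0.021 0.016] 211
wheel 0.32 [258. 240.] ztop 0.024 topmid [ 0.437 -0.155] med [ 0.441 -0.166  0.006] 1001
glue 0.88 [236. 140.] ztop 0.125 topmid [0.695 0.355] med [0.689 0.341 0.059] 356
glue 0.21 [346. 323.] ztop 0.119 topmid [ 0.412 -0.539] med [ 0.403 -0.546  0.058] 1027
1.2 [ 7.98798045e-01  6.01599270e-01 -3.30801660e-05  2.05613455e-05] [ 1.17590724e+00  3.58790859e-01  1.51039561e+00 -2.09567151e-06
  1.27248406e+00 -1.15095538e-01]
```

```bash
python3 - <<'E'
from h import *
for n in ["scene","side"]:
    W=np.load(n+".npy"); im=cv2.imread(f"pics/{n}0.png")
    def box(lo,hi,x0,x1,y0,y1):
        m=(W[...,2]>lo)&(W[...,2]<hi)&(W[...,0]>x0)&(W[...,0]<x1)&(W[...,1]>y0)&(W[...,1]<y1)
        return W[m]
    for nm,b in dict(plate=(.013,.026,.52,.78,-.4,.02),pier=(.075,.09,.6,.72,-.33,-.2),shaft=(.035,.075,.55,.75,-.2,0),sp=(.052,.066,.6,.7,.14,.24),beam=(.017,.034,.33,.53,-.28,-.03)).items():
        p=box(*b)
        if len(p)<4: print(n,nm,len(p)); continue
        r=cv2.minAreaRect(p[:,:2].astype(np.float32)*1000)
        print(n,nm,len(p),np.round(r[0],1),np.round(r[1],1),round(r[2],1),"mean",p.mean(0).round(4),"zmax",p[:,2].max().round(3))
a=cv2.imread("pics/scene0.png")[110:350,130:500]; cv2.imwrite("pics/s1.png",cv2.resize(a,None,fx=2,fy=2))
E
```

```text
scene plate 2574 [ 640.7 -194.5] [123.8 259.7] 13.7 mean [ 0.6455 -0.1829  0.0189] zmax 0.026
scene pier 161 [ 657.6 -267.8] [43.1 42.8] 7.5 mean [ 0.6587 -0.2671  0.0788] zmax 0.084
scene shaft 61 [ 626.8 -120.8] [13.4 17.8] 15.0 mean [ 0.6277 -0.1201  0.0533] zmax 0.068
scene sp 148 [648.1 191.4] [39.9 41.4] 19.6 mean [0.6483 0.1913 0.0576] zmax 0.062
scene beam 314 [ 436.5 -150.7] [ 51.  200.5] 2.3 mean [ 0.4385 -0.1487  0.0226] zmax 0.03
side plate 1832 [ 639.1 -195.6] [123.7 260.4] 13.6 mean [ 0.6319 -0.2033  0.0173] zmax 0.026
side pier 121 [ 655.2 -269.2] [42.3 41.6] 60.6 mean [ 0.6553 -0.2691  0.0771] zmax 0.08
side shaft 60 [ 619.6 -124.6] [16.2 20.5] 9.5 mean [ 0.6182 -0.1263  0.0504] zmax 0.065
side sp 55 [643.8 190.2] [41.8 46. ] 5.2 mean [0.6435 0.1892 0.0558] zmax 0.06
side beam 272 [ 437.1 -151.5] [ 48.5 199.4] 2.9 mean [ 0.436  -0.1575  0.0215] zmax 0.026
```

View pics/s1.png

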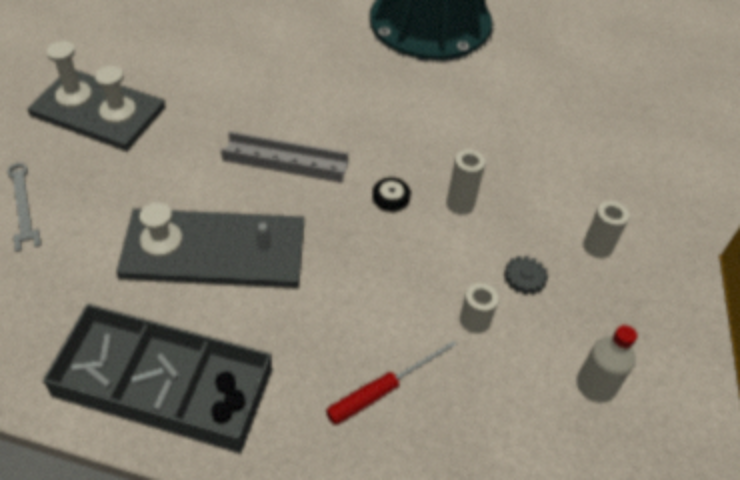

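The scene shows the beam at about (285,157) in the crop, the plate with pier (155,230) and shaft (263,235), and the spacers at (465,180), (605,228) and (478,308). The pier top is 80 mm above the table, so the pier is 60 mm tall. That means I need the short spacer, at about (0.645, 0.190). Next is a wrist view over the spacer and the shaft, using the same tool orientation.

```bash
cat >> h.py <<'E'
from scipy.spatial.transform import Rotation as Ro
def down(a):
    x=np.array([np.cos(a),np.sin(a),0]); z=np.array([0,0,-1.]); return Ro.from_matrix(np.stack([x,np.cross(z,x),z],1)).as_quat()
A=np.radians(13.7); Q=down(A); ux=np.array([np.cos(A),np.sin(A)]); uy=np.array([-np.sin(A),np.cos(A)])
E
python3 - <<'E'
from h import *
for nm,xy in dict(sp=(.645,.19),shaft=(.622,-.122)).items():
    for z in (.25,):
        move_ptp([*xy,z],Q); c,W=look("wrist",f"w_{nm}.png"); np.save(f"w_{nm}.npy",W)
        print(nm,current_position().round(4),c["R"].round(2).tolist(),"cam",(-c["R"].T@c["t"]).round(3))
        for q in ["spacer_short","shaft_foot","pier_short"]:
            for d in spot_in("wrist",q)[:2]: u,v=map(int,d["xy"]); print(q,d,W[v,u])
print(current_clock())
a=np.hstack([cv2.imread(f"pics/w_{n}.png") for n in ("sp","shaft")]); cv2.imwrite("pics/w2.png",cv2.resize(a,(800,300),interpolation=cv2.INTER_AREA))
E
```

```text
sp [0.6445 0.1912 0.25  ] [[0.97, 0.24, -0.0], [0.23, -0.93, 0.28], [0.07, -0.27, -0.96]] cam [0.626 0.266 0.436]
spacer_short {'xy': [276.8, 175.9], 'conf': 0.9} [0.64443967 0.17872506 0.02322367]
shaft_foot {'xy': [216.4, 375.1], 'conf': 0.87} [ 0.62872755 -0.11518204  0.05725738]
shaft [ 0.6224 -0.1206  0.25  ] [[0.97, 0.24, 0.0], [0.23, -0.93, 0.28], [0.07, -0.27, -0.96]] cam [ 0.604 -0.046  0.437]
shaft_foot {'xy': [278.1, 198.3], 'conf': 0.56} [ 0.63228873 -0.16283112  0.02129373]
shaft_foot {'xy': [131.1, 144.0], 'conf': 0.46} [ 0.43148127 -0.14153966  0.00641257]
pier_short {'xy': [280.3, 279.0], 'conf': 0.57} [ 0.65567621 -0.24811565  0.07411618]
pier_short {'xy': [132.6, 146.0], 'conf': 0.16} [ 0.43291474 -0.14387791  0.00610491]
5.0
```

View pics/w2.png

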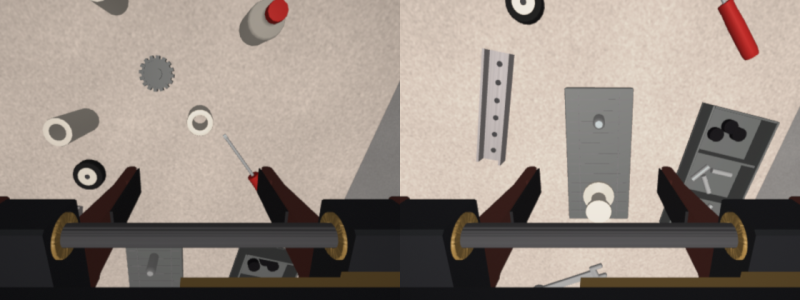

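Both wrist views show the targets nearly centred: the spacer ring at about (280,170) and the shaft at about (278,170) in full-size pixels. Now I'll fit both.

```bash
python3 - <<'E'
from h import *
def rep(W,nm,lo,hi,xy,r):
    m=(W[...,2]>lo)&(W[...,2]<hi)&(np.hypot(W[...,0]-xy[0],W[...,1]-xy[1])<r); p=W[m]
    v,u=np.nonzero(m)
    R=cv2.minEnclosingCircle(p[:,:2].astype(np.float32)*1000); q=p[:,:2]@np.stack([ux,uy],1); mid=(np.percentile(q,1,0)+np.percentile(q,99,0))/2
    print(nm,len(p),"circ",np.round(R[0],1),round(R[1],1),"midbox",(mid@np.stack([ux,uy])).round(4),"mean",p.mean(0).round(4),"px",u.min(),u.max(),v.min(),v.max())
W=np.load("w_sp.npy"); rep(W,"sp",.054,.068,(.645,.19),.035)
W=np.load("w_shaft.npy")
for lo,hi in((.03,.045),(.045,.058),(.057,.072),(.061,.075)): rep(W,"shaft",lo,hi,(.622,-.122),.03)
rep(W,"pier",.074,.09,(.658,-.268),.04)
m=(abs(W[...,2]-.02)<.006)&(abs(W[...,0]-.64)<.13)&(W[...,1]>-.3)&(W[...,1]<-.03); q=W[m][:,:2]@np.stack([ux,uy],1)
print("plate box",np.percentile(q,[.5,99.5],0).round(4), "exp c",np.array([.64,-.195])@np.stack([ux,uy],1))
print(current_position(), current_clock())
E
```

```text
sp 759 circ [646.6 190.7] 22.1 midbox [0.6464 0.1914] mean [0.6462 0.1917 0.0598] px 262 298 153 189
shaft 31 circ [ 622.6 -122.5] 9.8 midbox [ 0.6216 -0.118 ] mean [ 0.6216 -0.1157  0.0371] px 270 286 161 170
shaft 46 circ [ 622.6 -122.9] 9.8 midbox [ 0.6224 -0.1225] mean [ 0.621  -0.1176  0.0528] px 270 286 163 181
shaft 212 circ [ 622.9 -123. ] 9.7 midbox [ 0.6226 -0.1229] mean [ 0.6224 -0.1221  0.0625] px 270 286 165 181
shaft 147 circ [ 623.2 -122.9] 8.3 midbox [ 0.6226 -0.1229] mean [ 0.6227 -0.1225  0.0641] px 272 285 167 180
pier 944 circ [ 658.2 -268.6] 22.4 midbox [ 0.6574 -0.268 ] mean [ 0.6575 -0.2672  0.08  ] px 260 295 279 311
plate box [[ 0.5166 -0.455 ]
 [ 0.635  -0.2124]] exp c [ 0.575608   -0.34102849]
[ 0.62233379 -0.12063093  0.24999208] 5.0
```

```bash
cat >> h.py <<'E'
def line(p,rate=.15,**k):
    "line to a pose with the standing error taken out"
    p=np.array(p,float); off=np.load("off.npy"); return servo_line(list(p+off),rate=rate,**k)
def trim(p):
    e=np.array(p)-current_position(); np.save("off.npy",np.load("off.npy")+e); return e
E
python3 - <<'E'
from h import *
np.save("off.npy",np.zeros(3))
S=[.6465,.191]
move_ptp([*S,.25],Q); line([*S,.12],rate=.2); sleep(.2); print("trim",trim([*S,.12]).round(4))
print(line([*S,.026],rate=.1,contact_N=6)); sleep(.1); g=current_position(); print(g.round(4),current_force().round(2))
move_gripper(0.03); print("gap",current_finger_gap()); g2=current_position(); print(g2.round(4)); np.save("grip.npy",g2)
line([*S,.16],rate=.15); print(current_finger_gap(),current_force().round(2),current_clock())
c,W=look("wrist","w_held.png")
E
```

```text
trim [-0.0012 -0.0001 -0.0017]
False
[0.6461 0.191  0.0252] [-0.5   0.51  0.34]
gap 0.04258813269532497
[0.6453 0.1909 0.0243]
0.04262081878595098 [ 0.82 -0.16 -1.66] 10.2167
```

View pics/w_held.png

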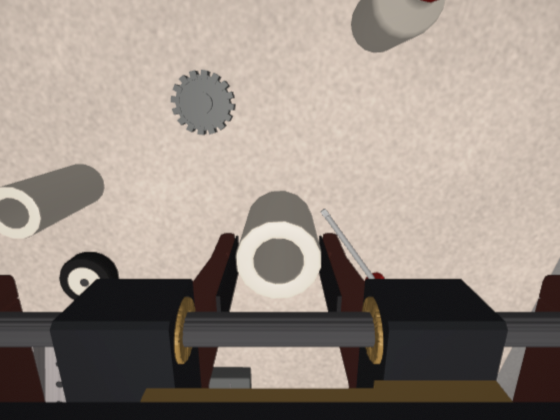

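The view shows the spacer held upright between the pads, with its ring at (278,260). Next I'll carry it over the shaft and measure the ring in the hand there.

```bash
python3 - <<'E'
from h import *
T=np.array([.6227,-.1228])
line([.645,.191,.2],rate=.2); move_ptp([*T,.2]+np.load("off.npy"),Q); line([*T,.125],rate=.15); sleep(.2)
c,W=look("wrist","w_sh2.png"); pos=current_position(); print(pos.round(4))
zt=pos[2]+.06-.0243
m=(abs(W[...,2]-zt)<.006)&(np.hypot(W[...,0]-pos[0],W[...,1]-pos[1])<.03); p=W[m]
R=cv2.minEnclosingCircle(p[:,:2].astype(np.float32)*1000); q=p[:,:2]@np.stack([ux,uy],1)
ring=((np.percentile(q,1,0)+np.percentile(q,99,0))/2)@np.stack([ux,uy])
print(len(p),R,ring,p[:,2].mean(),zt,"ring-tcp",ring-pos[:2],"shaft-ring",T-ring, current_clock(), current_finger_gap())
E
```

```text
[ 0.6223 -0.1231  0.1244]
4506 ((620.77783203125, -117.02552795410156), 28.284202575683594) [ 0.6220139  -0.12220705] 0.1600558485483675 0.1601135266822149 ring-tcp [-0.00026745  0.00091197] shaft-ring [ 0.0006861  -0.00059295] 12.7167 0.0422741621748077
```

```bash
python3 - <<'E'
from h import *
T=np.array([.6227,-.1228])+[.0005,-.0003]
print(line([*T,.08],rate=.08,contact_N=8),current_position().round(4),current_force().round(2))
print(line([*T,.043],rate=.04,contact_N=8),current_position().round(4),current_force().round(2),current_finger_gap(),current_clock())
E
```

```text
False [ 0.622  -0.1233  0.0781] [-0.38 -0.89 -0.39]
True [ 0.6218 -0.1229  0.0439] [0.55 0.98 4.31] 0.04263494341019923 14.2333
```

```bash
python3 - <<'E'
from h import *
move_gripper(.088); sleep(.1)
p=current_position(); servo_line([p[0],p[1],.25],rate=.25)
c,W=look("wrist","w_after.png"); 
m=(W[...,2]>.074)&(W[...,2]<.09)&(np.hypot(W[...,0]-.6227,W[...,1]+.1228)<.035); q=W[m]; print(cv2.minEnclosingCircle(q[:,:2].astype(np.float32)*1000),q[:,2].mean())
# beam from here
m=(W[...,2]>.018)&(W[...,2]<.034)&(abs(W[...,0]-.437)<.07)&(abs(W[...,1]+.151)<.13)
print("beam",cv2.minAreaRect(W[m][:,:2].astype(np.float32)*1000), W[m][:,2].mean())
print(current_clock())
E
```

```text
((622.171142578125, -123.06700134277344), 21.99466896057129) 0.07976285901681268
beam ((437.49273681640625, -152.49111938476562), (45.45100402832031, 200.6644744873047), 2.8593454360961914) 0.024397179554652884
16.2
```

View pics/w_after.png

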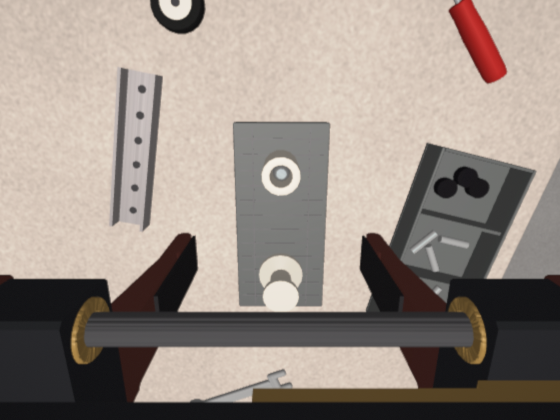

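The spacer stands at (0.6222, -0.1231), with its top at 79.8 mm and pixel (281,176), and the shaft shows in its bore. The beam is at (0.4375, -0.152), yaw 2.9°. I'll grip it now.

```bash
python3 - <<'E'
from h import *
B=np.array([.4375,-.152]); b=np.radians(2.9); Qb=down(b)
np.save("off.npy",np.zeros(3))
move_ptp([*B,.2],Qb); line([*B,.08],rate=.2); sleep(.2); print(trim([*B,.08]).round(4))
print(line([*B,.005],rate=.08,contact_N=6)); sleep(.1); print(current_position().round(4),current_force().round(2))
move_gripper(.03); print(current_finger_gap(),current_position().round(4)); np.save("bgrip.npy",current_position())
line([*B,.2],rate=.15); sleep(.1); print(current_finger_gap(),current_force().round(2),current_torque().round(2),current_position().round(4),current_clock())
c,W=look("side","side_beam.png"); cv2.imwrite("pics/sb.png",cv2.resize(c["image"][100:330,150:420],None,fx=2,fy=2))
E
```

```text
[-0.0012  0.0005 -0.0012]
False
[ 0.4367 -0.1517  0.0043] [-0.84 -1.   -0.57]
0.03014608183473848 [ 0.4363 -0.1515  0.0038]
0.029856109196644727 [ 0.36 -0.39 -0.49] [-0.09  0.09 -0.02] [ 0.4357 -0.1512  0.198 ] 21.6917
```

View pics/sb.png

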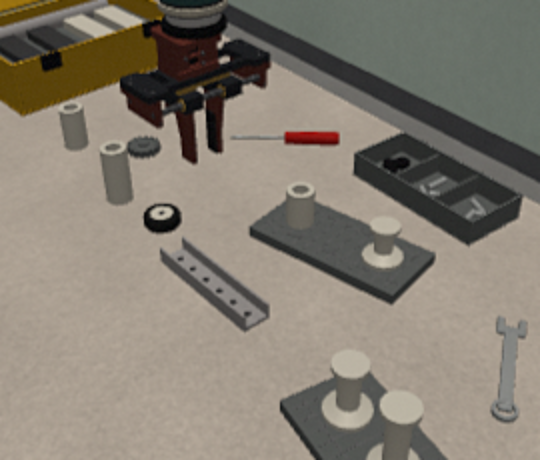

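The side picture shows the beam still on the table at about (215,285), with the closed gripper above it at (200,155). The grasp missed, so I'll check the projection, measure the beam again and look from the wrist.

```bash
python3 - <<'E'
from h import *
c,W=look("side","s3.png"); 
for p in (current_position(),np.array([.4375,-.152,.006])):
    x=c["intrinsics"]@(c["R"]@p+c["t"]); px=x[:2]/x[2]; print(p.round(3),px.round(1),"crop",((px-[150,100])*2).round())
for n in ("side","wrist"):
    c,W=look(n,n+"4.png"); m=(W[...,2]>.017)&(W[...,2]<.034)&(abs(W[...,0]-.437)<.09)&(abs(W[...,1]+.151)<.15)
    print(n,m.sum(), cv2.minAreaRect(W[m][:,:2].astype(np.float32)*1000) if m.sum() else "")
print(current_finger_gap(),current_joint_pos().round(3))
E
```

```text
[ 0.436 -0.151  0.198] [251.8 184.8] crop [204. 170.]
[ 0.438 -0.152  0.006] [256.4 241.8] crop [213. 284.]
side 267 ((436.3796081542969, -126.78256225585938), (251.2346954345703, 58.054412841796875), 89.2784423828125)
wrist 1420 ((437.163818359375, -152.58328247070312), (44.095333099365234, 200.5734405517578), 2.809697389602661)
0.02966946606103503 [-0.484  0.158  1.795  0.     1.19  -0.534]
```

View pics/wrist4.png

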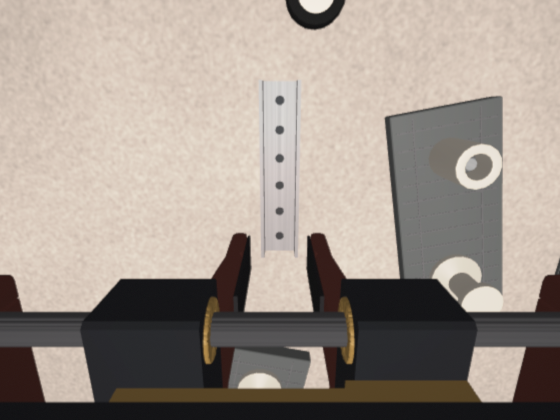

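The beam is undisturbed and centred below the jaws (280,165), so the fingers closed above it. In the side view the fingertips sit about 2 cm higher than the reported TCP. I'll measure the real tip height with depth.

```bash
python3 - <<'E'
from h import *
move_gripper(.088)
for g in (.088,.045):
    move_gripper(g); p=current_position(); print("gap",current_finger_gap(),"tcp",p.round(4))
    for n in ("scene","side"):
        c,W=look(n,f"{n}_tip{int(g*1000)}.png"); d=W[...,:2]-p[:2]
        m=(abs(d@[1,.05])<.075)&(abs(d@[-.05,1])<.04)&(W[...,2]>.06); q=W[m]
        z=np.sort(q[:,2]); print(n,len(z),"lowest",z[:12].round(4)); lo=q[q[:,2]<z[0]+.02]; print(np.c_[(lo[:,0]-p[0])*1000,(lo[:,1]-p[1])*1000,lo[:,2]*1000].round()[::max(1,len(lo)//12)].tolist())
print(current_clock())
a=np.hstack([cv2.resize(cv2.imread(f"pics/side_tip{g}.png")[110:220,190:310],None,fx=3.3,fy=3.3) for g in(88,45)]); cv2.imwrite("pics/tips.png",a)
E
```

```text
gap 0.0877402135454615 tcp [ 0.4363 -0.1514  0.1988]
scene 3680 lowest [0.2226 0.2226 0.2229 0.2243 0.2249 0.2256 0.2262 0.2267 0.2267 0.2268
 0.2272 0.2277]
[[-48.0, 8.0, 240.0], [-43.0, 7.0, 233.0], [-46.0, 3.0, 223.0], [54.0, -5.0, 241.0], [54.0, -5.0, 238.0], [54.0, 7.0, 240.0], [52.0, -3.0, 233.0], [55.0, 12.0, 239.0], [51.0, -1.0, 229.0], [55.0, 12.0, 236.0], [52.0, -1.0, 226.0], [54.0, 12.0, 231.0], [54.0, 9.0, 227.0]]
side 5251 lowest [0.2204 0.2209 0.2217 0.2221 0.2222 0.2222 0.2222 0.2231 0.2231 0.2231
 0.2238 0.2242]
[[43.0, 9.0, 240.0], [50.0, -8.0, 240.0], [50.0, -8.0, 236.0], [49.0, -9.0, 234.0], [49.0, -9.0, 231.0], [50.0, -7.0, 227.0], [45.0, -1.0, 220.0], [-53.0, 1.0, 238.0], [-53.0, 0.0, 233.0], [-55.0, -7.0, 234.0], [-52.0, -7.0, 230.0], [-52.0, -12.0, 230.0], [-52.0, -10.0, 223.0]]
gap 0.04504375434887553 tcp [ 0.4363 -0.1515  0.1988]
scene 3683 lowest [0.2224 0.2229 0.2229 0.223  0.224  0.2241 0.2245 0.2252 0.2255 0.2257
 0.2276 0.2278]
[[-26.0, 6.0, 241.0], [-22.0, 8.0, 238.0], [-32.0, 10.0, 228.0], [-26.0, 9.0, 224.0], [30.0, -1.0, 240.0], [31.0, -1.0, 238.0], [31.0, 13.0, 241.0], [31.0, 5.0, 236.0], [34.0, -3.0, 233.0], [31.0, 10.0, 233.0], [32.0, -1.0, 228.0], [32.0, 13.0, 232.0], [29.0, 6.0, 224.0]]
side 5349 lowest [0.2213 0.2213 0.2214 0.222  0.222  0.222  0.2221 0.2222 0.2222 0.2224
 0.2227 0.2233]
[[21.0, 9.0, 239.0], [22.0, 2.0, 236.0], [21.0, 0.0, 234.0], [22.0, 2.0, 230.0], [22.0, 2.0, 227.0], [22.0, 2.0, 225.0], [22.0, 2.0, 221.0], [-31.0, -1.0, 239.0], [-30.0, -5.0, 238.0], [-31.0, -11.0, 239.0], [-28.0, -11.0, 234.0], [-28.0, -11.0, 231.0], [-27.0, -12.0, 229.0], [-29.0, -11.0, 223.0]]
24.125
```

View pics/tips.png

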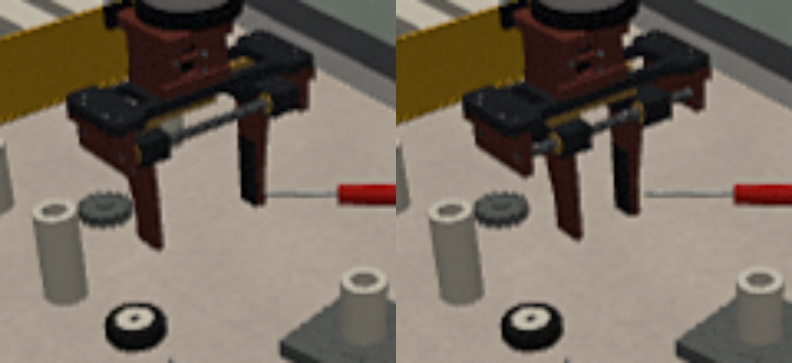

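The real tips are about 22 mm behind the reported TCP at every opening, seen from both cameras. I'll allow for that and go to TCP z ≈ -0.016, with a contact guard.

```bash
python3 - <<'E'
from h import *
B=np.array([.4373,-.1523])
move_gripper(.088); line([*B,.03],rate=.2); sleep(.1); print(trim([*B,.03]).round(4))
print(line([*B,-.015],rate=.05,contact_N=5)); sleep(.1); print(current_position().round(4),current_force().round(2))
move_gripper(.03); g=current_position(); print(current_finger_gap(),g.round(4)); np.save("bgrip.npy",g)
if current_finger_gap()>.038:
    line([*B,.15],rate=.15); sleep(.1); print(current_finger_gap(),current_force().round(2),current_torque().round(2),current_position().round(4))
print(current_clock())
E
```

```text
[ 0.0003 -0.0001  0.0001]
False
[ 0.4366 -0.152  -0.0157] [-0.78 -0.22 -0.36]
0.04404266726573861 [ 0.4364 -0.1518 -0.016 ]
0.043780110373823795 [-0.27 -0.81 -2.15] [-0.12  0.09  0.01] [ 0.4356 -0.1515  0.1481]
29.2917
```

```bash
python3 - <<'E'
from h import *
M=np.array([.640,-.1955])
move_ptp([*M,.15],Q); np.save("off.npy",np.zeros(3)); line([*M,.10],rate=.15); sleep(.2); print(trim([*M,.10]).round(4),current_finger_gap())
c,W=look("side","s_over.png"); cv2.imwrite("pics/so.png",cv2.resize(c["image"][130:280,220:420],None,fx=3,fy=3))
print(current_clock())
E
```

```text
[-0.0009  0.0004 -0.0015] 0.04390849705044442
30.8667
```

View pics/so.png

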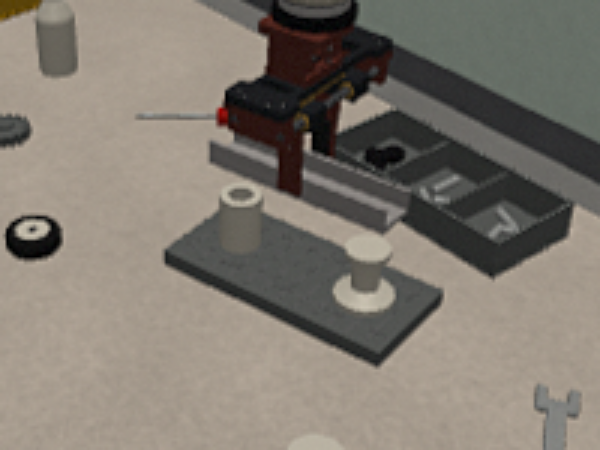

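The beam is held level above the pier (370,250) and the spacer (240,195), in line with both. I'll lower it until it touches.

```bash
python3 - <<'E'
from h import *
M=np.array([.640,-.1955])
print(line([*M,.070],rate=.06,contact_N=5)); print(line([*M,.059],rate=.025,contact_N=5)); print(current_position().round(4),current_force().round(2))
move_gripper(.088); sleep(.1); p=current_position(); servo_line([p[0],p[1],.25],rate=.2); sleep(.2)
for n in ("scene","wrist"):
    c,W=look(n,f"{n}_end.png")
    d=W[...,:2]-M; m=(W[...,2]>.098)&(W[...,2]<.115)&(np.hypot(d[...,0],d[...,1])<.13); q=W[m]
    A3=np.c_[q[:,:2]-M,np.ones(len(q))]; k=np.linalg.lstsq(A3,q[:,2],rcond=None)[0]
    print(n,cv2.minAreaRect(q[:,:2].astype(np.float32)*1000),"tilt y",k[:2]@uy,"z",k[2])
c,W=look("side","side_end.png"); cv2.imwrite("pics/se.png",cv2.resize(c["image"][100:280,170:420],None,fx=3,fy=3))
print(current_clock())
E
```

```text
False
True
[ 0.64   -0.1954  0.0638] [ 0.4  -0.29  3.99]
scene ((640.7330932617188, -193.62759399414062), (51.08934783935547, 198.9971160888672), 13.78746509552002) tilt y -0.0035088479105186365 z 0.1029951036226599
wrist ((640.3368530273438, -195.9962158203125), (44.0815544128418, 199.9810028076172), 13.640792846679688) tilt y -0.0014568063053320792 z 0.1057410348782928
34.2417
```

View pics/se.png

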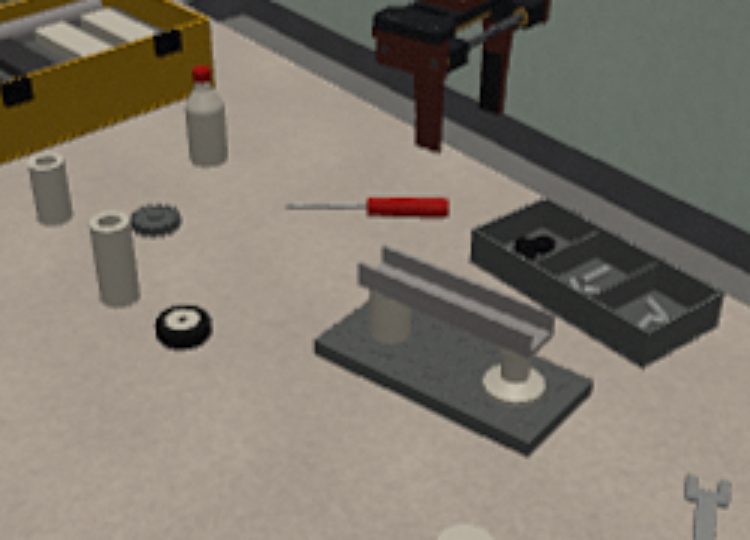

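The beam lies level, open side up, on the spacer (390,310) and the pier (515,365). The bystanders and the other spacers are where they started, so I'm handing in.

```bash
python3 -c "
from bench import *
close_job()"
```

```text
the job is handed in; nothing more can be done
```

The job is handed in at about 34 s, and my last checks all came out inside the limits. No verdict was reported.

**Spacer:** The pier on the plate measured 60 mm, so I used the short spacer. I lowered it over the shaft until it touched the plate, then let go. It stands about 0.5 mm from the shaft axis, with its top level with the pier's at about 80 mm above the table.

**Beam:** It lies open side up on the pier and the spacer. By the wrist camera it is within about 1 mm of midway, in line to about 0.1° and level to about 0.1°.

**Not touched:** In the last picture the other two spacers, the gear, the wheel and the glue bottle stood where they started. I judged this by eye and did not measure them again.

**What went wrong or disagreed:**
- **First beam grasp missed:** The fingers closed above the beam without moving it, because the real fingertips sit about 22 mm behind the reported TCP. I measured that with depth from two cameras, allowed for it, and the second grasp held.
- **Final readings differ slightly:** The scene camera put the beam's middle about 2 mm from where the wrist camera did.

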